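# Lock the rinsing sieve into its drain stand

## Robot

A 7-joint arm with a two-finger parallel gripper is mounted at the origin on a cart in front of the work surface, level with it; the furniture and walls round the work are solid. World frame = base frame: x ahead of the robot, y to its left, z up, the work surface at z = 0. Lengths are in m, angles in rad, forces in N, time in s.
With the tool pointing down it reaches from about 0.425 to 0.875 m from the base axis. Payload 4.7 kg.
Tool frame: the origin (TCP) lies at the very end of the fingers, on their centre line; the grasp point (between the pads) lies ctrl.pinch_z behind it (ctrl.pinch_z is the distance from the TCP to the grasp point, in m); z points along the fingers, y is the line along which they close (so a half turn about z gives the same grasp; the last joint's range is limited). The gripper opens to 85 mm and grips with 20 to 120 N. Pads are 22 mm wide; open, the fingers measure 114 mm over their backs; the gripper's body (76 mm by 85 mm) begins 54 mm behind the grasp point. The pads swing forward as they close: fully open they stand 13 mm farther back than shut.
Start: joints at [1.306, 0.321, -0.07, 1.45, 0.023, 1.371, -0.057], TCP at [0.179, -0.625, 0.231] pointing down, gripper open.
Joint ranges: [-2.86, 2.86], [-0.3, 2.09], [-1.38, 1.24], [0.06, 2.45], [-1.56, 4.7], [0.09, 2.05], [-2.69, 2.69]. Speed limits (rad/s): [2.57, 2.57, 3.14, 3.14, 3.14, 3.14, 3.14].

## Interface

Orientations are given as a unit quaternion [x, y, z, w].
In Python, from bench import ctrl gives the robot as it stands.
- The arm moves only by the shell command python3 -m inch 'ROWS'. ROWS is a JSON object whose one key "rows" holds a list of rows, each an object with "hand": the closure, from 0 (fully open) to 1 (shut); "travel": the shift along the tool's x, y, z in units of 40 mm (1.0 is 40 mm), a list of three; "spin": the turn about the tool's z in rad. In form: {"rows": [{"hand": hand, "travel": [x, y, z], "spin": spin}, ...]}. A call has 1 to 12 rows; each row is the pose to reach, as a shift and turn from the pose commanded when the call began, along the tool's axes at that moment; what a row does not reach only later rows make up. A row lasts 1/10 s, in which the tool goes at most 50 mm and 8.59 degrees, less where a joint would pass 70% of its speed; a pose out of reach is approached as far as the arm can. A call with a gripper value outside its range is refused whole. The fingers move at their own pace and stop on an object; the grip force is fixed at half the most. Time passes only in rows, so rows that repeat a pose let the fingers close. It gives the time, the measured TCP pose, the force, the opening and the grip force at its end, in the units of the state.
- ctrl.get_obs(): the state, without advancing time (a new reading comes with each control period).
- ctrl.capture(name): name is "scene" or "top" or "wrist"; returns a dict with "frame" (384x512x3 uint8, red, green, blue), "mtx" (3x3 intrinsics, pixels), "eye" and "rotation" of the camera in the world. Camera axes: x right, y down, z forward; pixel columns grow to the right and rows downward; lengths in m; the calibration is good to about 2 mm. A picture is of the moment at which its call begins. There is no depth.
- ctrl.hand_in(): hands the job in; it is judged then, once.
The state is a dict: "time_s": time; "qpos": joint angles; "joint_velocities": joint speeds; "tau": joint torques, N m; "ee_pos": TCP position; "ee_rot": TCP orientation; "ft_force": force on the tool from outside, world axes, zero at the start; "torque": the same for the moment, N m; "opening": opening from 0.0 (shut) to 1.0 (fully open); "grip_force": force on a finger pad.
Only numpy, scipy, OpenCV 4.12 (cv2) and the standard library are available. Lean on these libraries where they do the work, as an engineer would, in place of code of your own. Each camera call takes 0.05 s, during which the arm holds its last target. There are 200 camera calls.

## Task

Hang the rinsing sieve in its drain stand: lower it upright so that its two side lugs pass down through the two gaps in the collar, then turn it gently clockwise (seen from above) under the lip until both lugs drop into the locking notches, and leave it hanging there, fully down. The notches are hidden under the lip and sit at a different turn on every stand, so find them by feel with light pressure, never forcing the sieve, and leave the other things where they are.

Things in the scene. Friction and masses are not known exactly. Their poses are not given: they have to be found in the camera images.
- sieve: Round open steel sieve cup, loose, upright on the trolley, 0.2 to 0.33 kg. Origin: centre of its underside, z up. 76 mm outside diameter (66 at the very bottom), rim at z = 48 mm. Two lugs stick out along its +x and -x, to 52 mm from the axis, 10 mm wide (y), from z = 34 to 40 mm. Half a turn about z makes no difference.
- sieve_grip (a point): Middle of the sieve's grip, 83 mm above its underside, on its axis: a level grey bar across the mouth, along the sieve's x, 73 mm long, 12 mm thick in y, from z = 72 to 94 mm over the underside, on two legs at x = +-32 mm.
- stand: Drain stand, fixed and rigid: round base (128 mm, 8 mm thick), three posts, a bayonet collar (118 mm outside, bore 81 mm, its top at z = 90 mm). Origin: centre of its underside, z up. Two gaps in the collar's lip, 16 to 18 mm wide, lie at its +x and -x. The collar is spoilt if the sieve bears on it with more than 40 N, even for a moment.
- stand_mouth (a point): Centre of the collar's top, 90 mm above the stand's underside, axes as the stand's. With the sieve's x along this x (either way round) its lugs go down through the gaps on to a level track 16 mm below this point: the sieve's underside is then 40 mm above the stand's. The lip's underside is 6 mm below this point, leaving the lugs 4 mm of play on the track.
- stand_track (a point): Centre of the track, 74 mm above the stand's underside. On it the sieve turns clockwise only (seen from above), up to a stop at about 87 degrees. Two facing notches in it, 6 mm deep, 16 to 17 mm wide, hidden under the lip, lie 26 to 80 degrees clockwise of the gaps, different each time. With the lugs down in them the sieve's underside is 34 mm above the stand's.
- tip_box: Blue pipette tip box with a clear lid, 93x122x73 mm, loose, beyond the work. Origin: centre of its underside.
- tube_rack: White wire-like tube rack, 68x156x58 mm, loose, beyond the work. Origin: centre of its underside.
- vial: Small capped glass vial, 24 mm across, 52 mm tall, loose, beyond the work. Origin: centre of its underside.
- petri_dish: Open petri dish, 55 mm across, 12 mm high, loose, on the robot's side of the work. Origin: centre of its underside.

How it is judged:
By the outcome, as a careful person would: the job done as asked, in the order asked, and still so for the second after the job is handed in, with the robot touching nothing.
It also fails if it takes over 58 s, if anything falls off the work surface, if the arm or the gripper's body presses on something with over 40 N, if the wrist force passes 120 N, or if a joint passes its speed limit or range.

## Working session

There is one attempt and no reset: what is moved stays moved. The work goes in short steps, Python scripts to look and compute and a shell command to move; the robot and the scene stay as the last step left them, time stands still between calls to the robot, and variables do not carry over. Pictures are saved under pics/ and viewed, at most 11 in all, crops included, and the job is handed in when it is done.

```bash
ls; mkdir -p pics; python3 - <<'E'
from bench import ctrl
import cv2, numpy as np
for n in ("scene","top"):
    c=ctrl.capture(n); cv2.imwrite(f"pics/{n}0.png",c["frame"][:,:,::-1]); np.savez(f"{n}0.npz",**c)
    print(n,c["mtx"].tolist(),c["eye"],c["rotation"].tolist())
o=ctrl.get_obs(); print(o, ctrl.pinch_z)
E
```

```text
pics
scene [[400.62952339777445, 0.0, 257.2679115458689], [0.0, 400.62952339777445, 187.56278868460174], [0.0, 0.0, 1.0]] [ 0.11355646 -0.52148418  0.53554322] [0.8226333377579961, -0.25072866882104994, 0.1407914558185038, -0.490496984913128]
top [[483.62134872767217, 0.0, 258.72338600739903], [0.0, 483.62134872767217, 189.1946010898391], [0.0, 0.0, 1.0]] [0.47194637 0.12319027 1.22345483] [-0.6968021820887093, 0.7169870372974099, -0.014487986510976143, 0.013653044742982158]
{'time_s': 0.1, 'qpos': array([ 1.30614744,  0.32176699, -0.07009093,  1.45151499,  0.02262203,
        1.37081643, -0.05687856]), 'joint_velocities': array([-2.49475816e-04, -1.84490579e-03,  4.47892232e-05, -3.23036533e-03,
       -1.13528390e-03,  2.25012885e-03, -2.51742539e-04]), 'tau': array([ 5.26474705e-04, -4.94880044e+01, -3.83305969e-01, -3.15208697e+01,
        1.31134439e-02,  7.44230230e-03,  1.16182110e-05]), 'ee_pos': array([ 0.17867075, -0.62447295,  0.23034026]), 'ee_rot': array([ 9.90298649e-01,  1.38952683e-01, -1.74417174e-04, -8.41523553e-04]), 'ft_force': array([0.00923838, 0.16589656, 0.44026534]), 'torque': array([ 0.04528671, -0.01186128, -0.00068791]), 'grip_force': 0.0, 'opening': 0.9989287316077954} 0.0187
```

View pics/scene0.png

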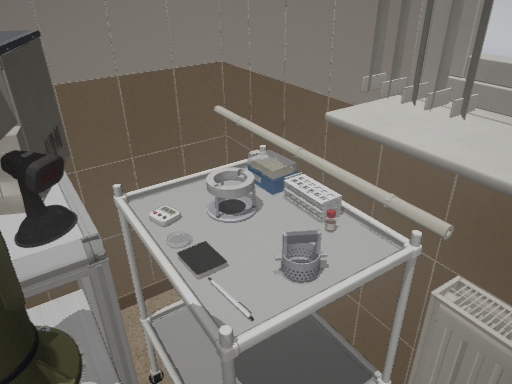

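View pics/top0.png

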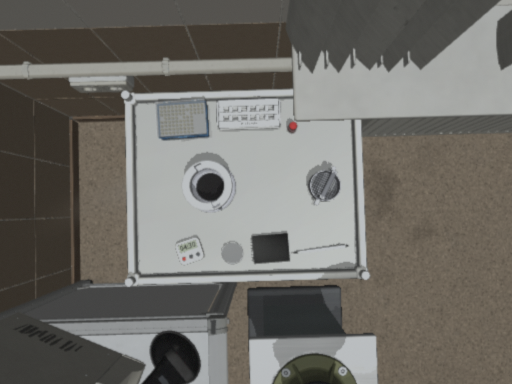

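The top view shows the sieve near (324,184) with its bar tilted, and the stand near (208,186) with gaps roughly at upper-left (196,168) and lower-right (219,206). Next I'll zoom in and measure.

```bash
cat > h.py <<'E'
import numpy as np, cv2
from scipy.spatial.transform import Rotation as R
def ray(c,uv,z):
    d=R.from_quat(c["rotation"]).apply(np.linalg.inv(c["mtx"])@[uv[0],uv[1],1.])
    return c["eye"]+d*(z-c["eye"][2])/d[2]
def proj(c,p):
    q=c["mtx"]@R.from_quat(c["rotation"]).inv().apply(np.array(p)-c["eye"]); return q[:2]/q[2]
def load(n): return dict(np.load(n+".npz"))
E
python3 - <<'E'
from h import *
t=load("top0");f=t["frame"][:,:,::-1]
a=cv2.resize(f[155:219,176:240],(400,400),interpolation=cv2.INTER_CUBIC)
b=cv2.resize(f[152:216,292:356],(400,400),interpolation=cv2.INTER_CUBIC)
cv2.imwrite("pics/crop0.png",np.hstack([a,b]))
print(ray(t,(208,186),.09),ray(t,(324,184),.09))
s=load("scene0");f=s["frame"][:,:,::-1]
cv2.imwrite("pics/crop1.png",np.hstack([cv2.resize(f[155:227,196:268],(400,400),interpolation=3),cv2.resize(f[220:292,264:336],(400,400),interpolation=3)]))
E
```

```text
[0.52795126 0.23994171 0.09      ] [ 0.52488175 -0.0322664   0.09      ]
```

View pics/crop0.png

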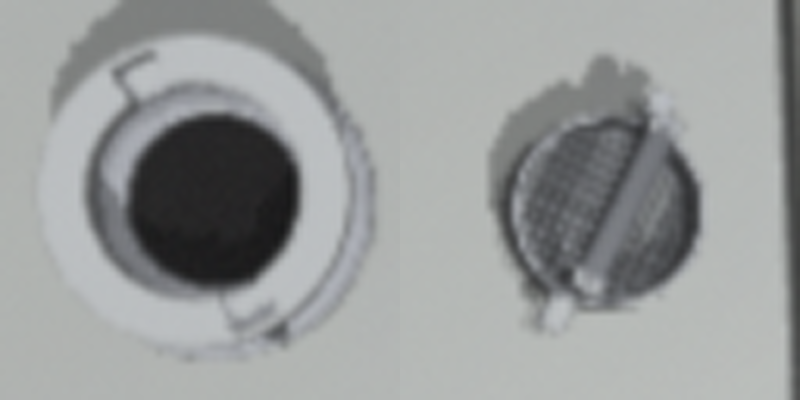

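View pics/crop1.png

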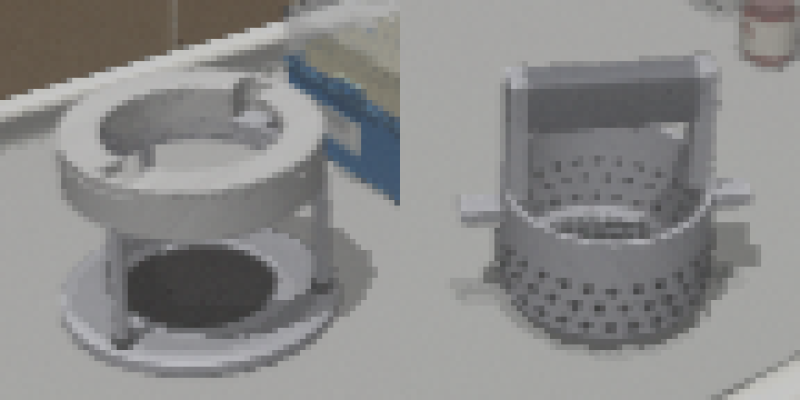

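The crops show the stand's gap ends at (135,62) and (253,319) in the left top-view tile. The sieve's lug tips are at (262,97) and (148,325) in the right tile, and its bar runs along the line between them.

```bash
python3 - <<'E'
from h import *
t=load("top0"); s=load("scene0")
L=lambda p:((p[0]+.5)/6.25+176-.5,(p[1]+.5)/6.25+155-.5)
Rr=lambda p:((p[0]+.5)/6.25+292-.5,(p[1]+.5)/6.25+152-.5)
def line(a,b,n):
    m=(a+b)/2; d=a-b; print(n,m.round(4),"len",np.linalg.norm(d).round(4),"ang",np.degrees(np.arctan2(d[1],d[0])).round(1))
line(ray(t,L((135,62)),.09),ray(t,L((253,319)),.09),"gap")
line(ray(t,L((38,192)),.09),ray(t,L((352,192)),.09),"collar w")
line(ray(t,Rr((262,97)),.040),ray(t,Rr((148,325)),.040),"lugs")
line(ray(t,Rr((262,125)),.094),ray(t,Rr((192,272)),.094),"bar")
# scene view
S1=lambda p:((p[0]+.5)/5.5556+196-.5,(p[1]+.5)/5.5556+155-.5)
S2=lambda p:((p[0]+.5)/5.5556+264-.5,(p[1]+.5)/5.5556+220-.5)
line(ray(s,S2((80,208)),.037),ray(s,S2((330,190)),.037),"lugs-s mid")
line(ray(s,S2((115,72)),.094),ray(s,S2((300,62)),.094),"bar-s")
line(ray(s,S1((57,140)),.09),ray(s,S1((327,125)),.09),"collar-s")
line(ray(s,S1((120,165)),.09),ray(s,S1((258,88)),.09),"gap-s")
from bench import ctrl
o=ctrl.get_obs(); print(R.from_quat(o["ee_rot"]).as_matrix().round(3))
E
```

```text
gap [0.5303 0.2432 0.09  ] len 0.1064 ang 23.2
collar w [0.5297 0.2428 0.09  ] len 0.1179 ang 88.4
lugs [ 0.524 -0.04   0.04 ] len 0.1002 ang -28.4
bar [ 0.526  -0.0409  0.094 ] len 0.0611 ang -27.3
lugs-s mid [ 0.5266 -0.038   0.037 ] len 0.0901 ang 152.0
bar-s [ 0.5254 -0.0373  0.094 ] len 0.0641 ang 150.7
collar-s [0.5293 0.2393 0.09  ] len 0.1179 ang 151.9
gap-s [0.5323 0.2457 0.09  ] len 0.0918 ang -161.2
[[ 0.961  0.275 -0.001]
 [ 0.275 -0.961  0.002]
 [-0.    -0.002 -1.   ]]
```

```bash
python3 -m inch '{"rows":[{"hand":0,"travel":[12.35,-11.7,0],"spin":-1.8},{"hand":0,"travel":[12.35,-11.7,0],"spin":-1.8},{"hand":0,"travel":[12.35,-11.7,0],"spin":-1.8},{"hand":0,"travel":[12.35,-11.7,0],"spin":-1.8},{"hand":0,"travel":[12.35,-11.7,0],"spin":-1.8},{"hand":0,"travel":[12.35,-11.7,0],"spin":-1.8},{"hand":0,"travel":[12.35,-11.7,0],"spin":-1.8},{"hand":0,"travel":[12.35,-11.7,0],"spin":-1.8},{"hand":0,"travel":[12.35,-11.7,0],"spin":-1.8},{"hand":0,"travel":[12.35,-11.7,0],"spin":-1.8},{"hand":0,"travel":[12.35,-11.7,0],"spin":-1.8},{"hand":0,"travel":[12.35,-11.7,0],"spin":-1.8}]}'
cat > st.py <<'E'
from h import *
import sys
from bench import ctrl
# usage: st.py x y z angdeg -> rows values to go there ; z is TCP z
o=ctrl.get_obs(); M=R.from_quat(o["ee_rot"]).as_matrix()
a=np.degrees(np.arctan2(M[1,0],M[0,0]))
print("t",round(o["time_s"],2),"pos",o["ee_pos"].round(4),"ang",a.round(2),"tilt",M[2].round(4),"f",o["ft_force"].round(1),"m",o["torque"].round(2),"q",o["qpos"].round(2),"op",round(float(o["opening"]),3),round(float(o["grip_force"]),1))
if len(sys.argv)>3:
    v=np.array([float(k) for k in sys.argv[1:4]])-o["ee_pos"]
    print("travel",(M.T@v/.04).round(3),"spin",round(-np.radians((float(sys.argv[4])-a+180)%360-180),3))
E
python3 st.py .525 -.039 .22 151.6
```

```text
time_s: 1.3
ee_pos: [0.4844, -0.1065, 0.2312]
ee_rot: [0.504, 0.864, -0.0, 0.0]
ft_force: [1.0, 0.1, -0.2]
opening: 1.002
grip_force: 0.0
t 1.3 pos [ 0.4844 -0.1065  0.2312] ang 119.44 tilt [-7.e-04 -4.e-04 -1.e+00] f [ 1.   0.1 -0.2] m [ 0.02 -0.06  0.03] q [ 0.8   0.02 -0.64  1.8   0.01  1.32  0.67] op 1.002 0.0
travel [0.971 1.713 0.28 ] spin -0.561
```

```bash
python3 -m inch '{"rows":[{"hand":0,"travel":[0.97,1.71,0.5],"spin":-0.56},{"hand":0,"travel":[0.97,1.71,0.5],"spin":-0.56},{"hand":0,"travel":[0.97,1.71,0.5],"spin":-0.56},{"hand":0,"travel":[0.97,1.71,0.5],"spin":-0.56},{"hand":0,"travel":[0.97,1.71,0.5],"spin":-0.56},{"hand":0,"travel":[0.97,1.71,0.5],"spin":-0.56}]}'
python3 - <<'E'
from h import *
from bench import ctrl
c=ctrl.capture("wrist"); np.savez("w0.npz",**c); cv2.imwrite("pics/w0.png",c["frame"][:,:,::-1])
for p in ([.525,-.039,.094],[.525,-.039,.04]): print(proj(c,p))
E
python3 st.py .525 -.039 .066 151.6
```

```text
time_s: 1.9
ee_pos: [0.5247, -0.0414, 0.211]
ee_rot: [0.25, 0.968, -0.0, -0.0]
ft_force: [0.0, 0.1, -0.9]
opening: 1.0
grip_force: 0.0
[258.61740065 183.47038026]
[258.12465733 170.6482053 ]
t 1.95 pos [ 0.5247 -0.0415  0.2112] ang 151.03 tilt [ 2.e-04 -3.e-04 -1.e+00] f [ 0.6 -0.3  0.9] m [ 0.01 -0.05  0.02] q [ 0.73  0.12 -0.75  1.76  0.09  1.29  1.03] op 1.001 0.0
travel [0.024 0.058 3.629] spin -0.01
```

View pics/w0.png

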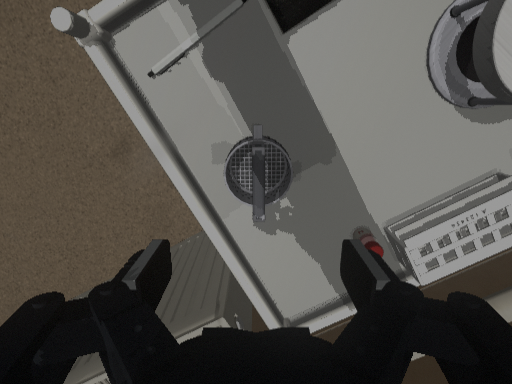

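The wrist view shows the lug tips at about (257,127) and (259,217) and the bar vertical at column 259. Both agree with my predicted projections, so I'm going down to grasp.

```bash
python3 -m inch '{"rows":[{"hand":0,"travel":[0.02,0.06,1.0],"spin":-0.01},{"hand":0,"travel":[0.02,0.06,2.0],"spin":-0.01},{"hand":0,"travel":[0.02,0.06,3.0],"spin":-0.01},{"hand":0,"travel":[0.02,0.06,3.6],"spin":-0.01},{"hand":0,"travel":[0.02,0.06,3.6],"spin":-0.01},{"hand":0.5,"travel":[0.02,0.06,3.6],"spin":-0.01},{"hand":0.8,"travel":[0.02,0.06,3.6],"spin":-0.01},{"hand":1,"travel":[0.02,0.06,3.6],"spin":-0.01},{"hand":1,"travel":[0.02,0.06,3.6],"spin":-0.01},{"hand":1,"travel":[0.02,0.06,3.6],"spin":-0.01},{"hand":1,"travel":[0.02,0.06,3.6],"spin":-0.01}]}'; python3 st.py
```

```text
time_s: 3.05
ee_pos: [0.526, -0.0391, 0.0681]
ee_rot: [0.244, 0.97, -0.0, 0.001]
ft_force: [-1.0, -1.2, 4.8]
opening: 0.131
grip_force: 59.8
t 3.05 pos [ 0.526  -0.0391  0.0681] ang 151.75 tilt [-1.6e-03 -3.0e-04 -1.0e+00] f [-1.  -1.2  4.8] m [-0.12  0.12 -0.01] q [ 0.67  0.28 -0.72  1.92  0.22  1.02  0.93] op 0.131 59.8
```

```bash
python3 -m inch '{"rows":[{"hand":1,"travel":[0,0,-0.5],"spin":0},{"hand":1,"travel":[0,0,-1.5],"spin":0},{"hand":1,"travel":[0,0,-2.5],"spin":0},{"hand":1,"travel":[0,0,-3.5],"spin":-0.1},{"hand":1,"travel":[0.4,0.8,-3.8],"spin":-0.2},{"hand":1,"travel":[0.9,1.7,-3.8],"spin":-0.3},{"hand":1,"travel":[1.3,2.6,-3.8],"spin":-0.4},{"hand":1,"travel":[1.8,3.5,-3.8],"spin":-0.5},{"hand":1,"travel":[2.2,4.4,-3.8],"spin":-0.6},{"hand":1,"travel":[2.7,5.3,-3.8],"spin":-0.7},{"hand":1,"travel":[3.1,6.0,-3.8],"spin":-0.8},{"hand":1,"travel":[3.25,6.26,-3.8],"spin":-0.9}]}'
python3 st.py .530 .243 .22 203.2
```

```text
time_s: 4.25
ee_pos: [0.5273, 0.2482, 0.2189]
ee_rot: [-0.207, 0.978, 0.001, -0.001]
ft_force: [-0.1, 0.5, -2.2]
opening: 0.131
grip_force: 59.0
t 4.25 pos [0.5273 0.2482 0.2189] ang -156.09 tilt [ 4.e-04  3.e-03 -1.e+00] f [-0.1  0.5 -2.2] m [0.01 0.   0.01] q [ 0.35  0.33 -1.01  1.61  0.28  1.35  1.29] op 0.131 59.0
travel [-0.01  -0.146 -0.028] spin 0.012
```

```bash
python3 -m inch '{"rows":[{"hand":1,"travel":[0,0,0],"spin":0},{"hand":1,"travel":[0,0,0],"spin":0},{"hand":1,"travel":[0,0,0],"spin":0}]}' | head -2
python3 - <<'E'
from h import *
from bench import ctrl
I=[]
for n,b in (("wrist",None),("scene",(140,90,340,240))):
    c=ctrl.capture(n); np.savez(n+"1.npz",**c); f=np.ascontiguousarray(c["frame"][:,:,::-1])
    I.append(f if b is None else cv2.resize(f[b[1]:b[3],b[0]:b[2]],(512,384),interpolation=3))
cv2.imwrite("pics/l1.png",cv2.resize(np.vstack(I),(400,600)) if 0 else np.hstack([cv2.resize(i,(400,300),interpolation=cv2.INTER_AREA) for i in I]))
cv2.imwrite("pics/wr1.png",I[0])
E
python3 st.py .530 .243 .22 203.2
```

```text
time_s: 4.55
ee_pos: [0.5298, 0.2414, 0.2188]
t 4.65 pos [0.5298 0.2417 0.2191] ang -156.87 tilt [ 4.0e-04 -1.1e-03 -1.0e+00] f [-0.2  0.7 -2. ] m [ 0.01 -0.02  0.04] q [ 0.36  0.33 -1.01  1.62  0.28  1.35  1.29] op 0.128 59.0
travel [-0.017  0.029 -0.022] spin -0.001
```

View pics/wr1.png

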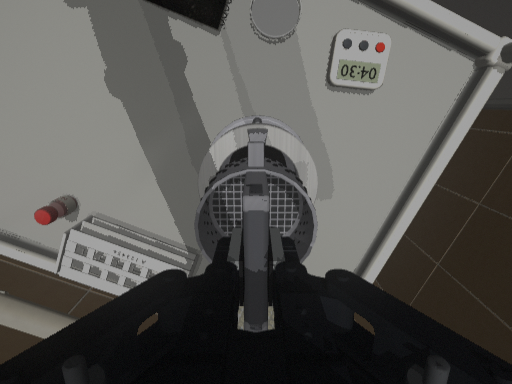

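The wrist view shows the sieve hanging with its lug tip at about (257,132) and rim sides at columns 197 and 316. The collar is behind it, with its top edge at about (258,116) and its sides at columns 199 and 318. I'll check those numbers.

```bash
python3 - <<'E'
from h import *
w=load("wrist1"); S=np.array([.530,.243]); a=np.radians(23.2); u=np.array([np.cos(a),np.sin(a)]); v=np.array([-u[1],u[0]])
T=np.array([.5298,.2417])
P=lambda c,xy,z: proj(c,[*xy,z]).round(1)
for r,z,n in ((.059,.09,"collar"),(.0405,.09,"bore"),(.064,.008,"base")):
    print(n,[P(w,S+r*d,z) for d in (u,-u,v,-v)])
for r,z,n in ((.052,.191,"lug"),(.038,.199,"rim"),(.0365,.245,"bar")):
    print(n,[P(w,T+r*d,z) for d in (u,-u,v,-v)])
print(w["eye"])
f=w["frame"][:,:,::-1]
A=cv2.resize(f[100:240,185:330],(580,560),interpolation=3)
s=load("scene1")["frame"][:,:,::-1]
cv2.imwrite("pics/z1.png",A); 
B=cv2.resize(s[110:230,180:290],(550,600),interpolation=3); cv2.imwrite("pics/z2.png",B)
E
```

```text
collar [array([258. , 237.8]), array([257.8, 120.5]), array([318.4, 182.4]), array([197.4, 182.8])]
bore [array([257.9, 221.1]), array([257.9, 140.8]), array([299.5, 182.5]), array([216.4, 182.7])]
base [array([257.5, 213.4]), array([257.3, 112.3]), array([308.7, 165.3]), array([206.1, 165.6])]
lug [array([257.5, 292.6]), array([257.2, 140.9]), array([338.8, 222.6]), array([176. , 223.1])]
rim [array([257.5, 281.8]), array([257.4, 167.2]), array([319.5, 227.8]), array([195.4, 228.2])]
bar [array([258.1, 334. ]), array([258. , 193.4]), array([337.4, 269. ]), array([178.7, 269.4])]
[0.46313149 0.21214311 0.36200021]
```

View pics/z1.png

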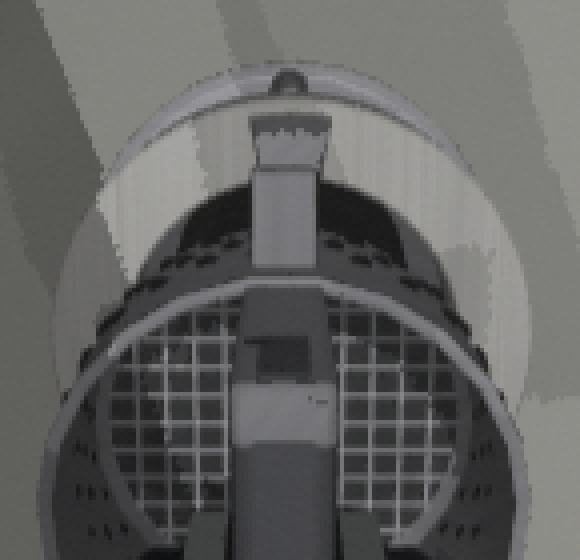

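View pics/z2.png

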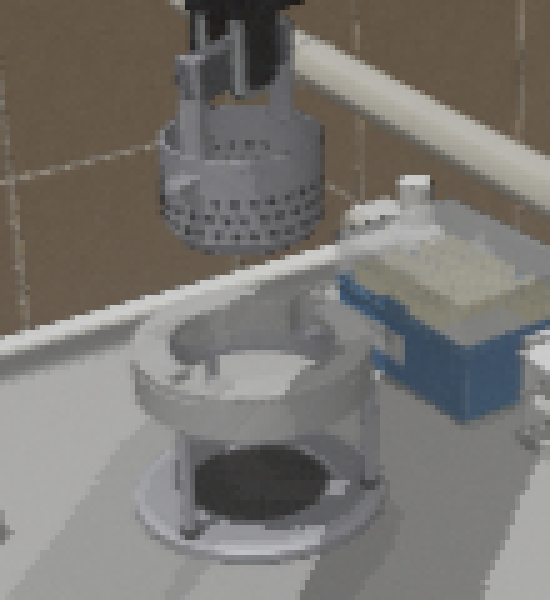

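The zoom shows the gap on the near side lined up with the lug. The collar's edge at image y≈124 (predicted 120.5) and the lug tip at y≈142 (predicted 141) mean I should shift about 3.4 mm along −tool x and 1.5 mm along +y. I'll correct that, lower to just above the collar and look again.

```bash
python3 -m inch '{"rows":[{"hand":1,"travel":[-0.08,0.037,0.4],"spin":0},{"hand":1,"travel":[-0.08,0.037,0.8],"spin":0},{"hand":1,"travel":[-0.08,0.037,1.2],"spin":0},{"hand":1,"travel":[-0.08,0.037,1.35],"spin":0},{"hand":1,"travel":[-0.08,0.037,1.35],"spin":0},{"hand":1,"travel":[-0.08,0.037,1.35],"spin":0},{"hand":1,"travel":[-0.08,0.037,1.35],"spin":0}]}' | head -2
python3 st.py
python3 - <<'E'
from h import *
from bench import ctrl
o=ctrl.get_obs(); T=o["ee_pos"]
s=ctrl.capture("scene"); w=ctrl.capture("wrist"); np.savez("scene2.npz",**s); np.savez("wrist2.npz",**w)
S=np.array([.530,.243]); a=np.radians(23.2); u=np.array([np.cos(a),np.sin(a)]); v=np.array([-u[1],u[0]])
P=lambda c,xy,z: proj(c,[*xy,z]).round(1)
for r,z,n in ((.059,.09,"collar"),(.064,.008,"base")): print(n,[P(w,S+r*d,z) for d in (-u,v,-v)])
for r,z,n in ((.052,T[2]-.068+.04,"lug"),(.038,T[2]-.068+.048,"rim")): print(n,[P(w,T[:2]+r*d,z) for d in (-u,v,-v)])
f=w["frame"][:,:,::-1]; g=s["frame"][:,:,::-1]
A=cv2.resize(f[100:240,185:330],(435,420),interpolation=3); B=cv2.resize(g[135:219,195:268],(365,420),interpolation=3)
cv2.imwrite("pics/z3.png",np.hstack([A,B]))
E
```

```text
time_s: 5.35
ee_pos: [0.5321, 0.2464, 0.166]
t 5.35 pos [0.5321 0.2464 0.166 ] ang -156.66 tilt [-0.0012 -0.     -1.    ] f [-0.1 -0.1 -2.1] m [-0.    0.04 -0.03] q [ 0.33  0.38 -0.98  1.67  0.33  1.26  1.25] op 0.131 59.0
collar [array([253.6, 118.5]), array([327.9, 194.8]), array([179.5, 194.7])]
base [array([254.1, 109.2]), array([314. , 171.5]), array([194.1, 171.4])]
lug [array([257.2, 140.6]), array([338.3, 222.5]), array([175.7, 222.4])]
rim [array([257.2, 166.8]), array([319. , 227.6]), array([195.1, 227.6])]
```

View pics/z3.png

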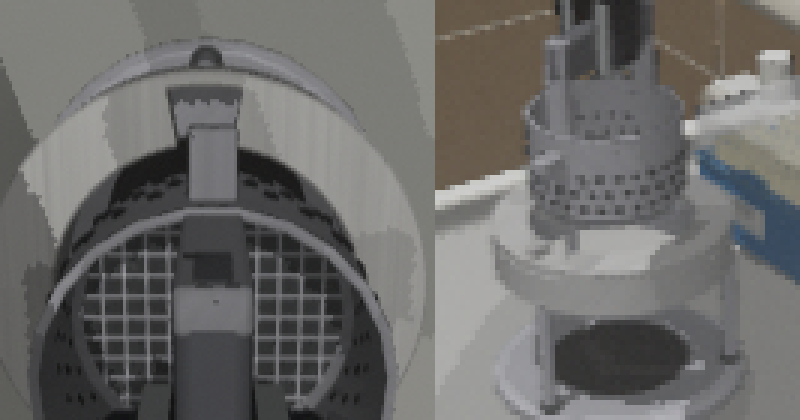

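The wrist crop (scale 3) shows the gap centred at column 205 and the lug at 214, so the sieve needs about 2 mm toward −v (−tool y). Along the radius it is within about 0.5 mm. I'll correct that and lower carefully, with the lugs staying above the lip.

```bash
python3 -m inch '{"rows":[{"hand":1,"travel":[-0.01,-0.05,0.0],"spin":0},{"hand":1,"travel":[-0.01,-0.05,0.1],"spin":0},{"hand":1,"travel":[-0.01,-0.05,0.2],"spin":0},{"hand":1,"travel":[-0.01,-0.05,0.3],"spin":0},{"hand":1,"travel":[-0.01,-0.05,0.3],"spin":0},{"hand":1,"travel":[-0.01,-0.05,0.3],"spin":0}]}'|head -2;  python3 st.py
python3 -m inch '{"rows":[{"hand":1,"travel":[0,0,0.1],"spin":0},{"hand":1,"travel":[0,0,0.2],"spin":0},{"hand":1,"travel":[0,0,0.3],"spin":0},{"hand":1,"travel":[0,0,0.3],"spin":0},{"hand":1,"travel":[0,0,0.3],"spin":0}]}' |head -2; python3 st.py
```

```text
time_s: 6.05
ee_pos: [0.5327, 0.2444, 0.153]
t 6.05 pos [0.5327 0.2444 0.153 ] ang -156.66 tilt [ 5.e-04  1.e-04 -1.e+00] f [-0.4  0.6 -2.3] m [ 0.02 -0.07  0.02] q [ 0.32  0.39 -0.98  1.69  0.34  1.24  1.25] op 0.125 59.0
time_s: 6.55
ee_pos: [0.5327, 0.2444, 0.1411]
t 6.55 pos [0.5327 0.2444 0.1411] ang -156.66 tilt [ 4.e-04  0.e+00 -1.e+00] f [-0.2  0.2 -1.1] m [0.03 0.   0.  ] q [ 0.32  0.41 -0.97  1.7   0.35  1.22  1.24] op 0.129 59.0
```

```bash
python3 -m inch '{"rows":[{"hand":1,"travel":[0,0,0.05],"spin":0},{"hand":1,"travel":[0,0,0.1],"spin":0},{"hand":1,"travel":[0,0,0.15],"spin":0},{"hand":1,"travel":[0,0,0.2],"spin":0},{"hand":1,"travel":[0,0,0.25],"spin":0},{"hand":1,"travel":[0,0,0.28],"spin":0},{"hand":1,"travel":[0,0,0.28],"spin":0}]}' |head -2; python3 st.py
python3 - <<'E'
from h import *
from bench import ctrl
s=ctrl.capture("scene"); w=ctrl.capture("wrist")
f=w["frame"][:,:,::-1]; g=s["frame"][:,:,::-1]
A=cv2.resize(f[100:240,185:330],(435,420),interpolation=3); B=cv2.resize(g[135:219,195:268],(365,420),interpolation=3)
cv2.imwrite("pics/z4.png",np.hstack([A,B]))
E
```

```text
time_s: 7.25
ee_pos: [0.5327, 0.2443, 0.1298]
t 7.25 pos [0.5327 0.2443 0.1298] ang -156.67 tilt [ 4.e-04 -0.e+00 -1.e+00] f [-0.6  0.5 -1.5] m [0.04 0.   0.04] q [ 0.31  0.42 -0.96  1.71  0.36  1.2   1.23] op 0.13 59.0
```

View pics/z4.png

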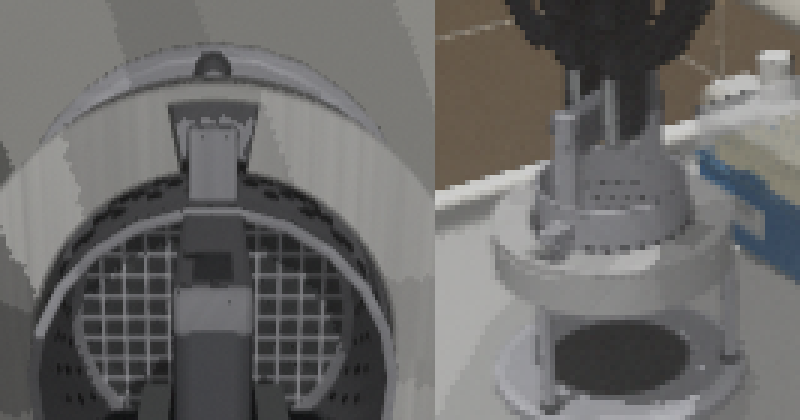

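The lug (columns 190–238) sits centred in the gap (172–255) on the wrist view, with no contact force. I'll keep lowering through the gaps.

```bash
python3 -m inch '{"rows":[{"hand":1,"travel":[0,0,0.04],"spin":0},{"hand":1,"travel":[0,0,0.08],"spin":0},{"hand":1,"travel":[0,0,0.12],"spin":0},{"hand":1,"travel":[0,0,0.16],"spin":0},{"hand":1,"travel":[0,0,0.2],"spin":0},{"hand":1,"travel":[0,0,0.2],"spin":0}]}' |head -2; python3 st.py
```

```text
time_s: 7.95
ee_pos: [0.5327, 0.2443, 0.1217]
t 7.95 pos [0.5327 0.2443 0.1217] ang -156.67 tilt [ 6.e-04 -0.e+00 -1.e+00] f [ 0.2  0.3 -2.1] m [0.03 0.03 0.03] q [ 0.31  0.42 -0.96  1.72  0.37  1.19  1.23] op 0.13 59.0
```

```bash
python3 -m inch '{"rows":[{"hand":1,"travel":[0,0,0.03],"spin":0},{"hand":1,"travel":[0,0,0.06],"spin":0},{"hand":1,"travel":[0,0,0.09],"spin":0},{"hand":1,"travel":[0,0,0.12],"spin":0},{"hand":1,"travel":[0,0,0.12],"spin":0}]}' |head -2; python3 st.py
```

```text
time_s: 8.45
ee_pos: [0.5327, 0.2443, 0.117]
t 8.45 pos [0.5327 0.2443 0.117 ] ang -156.67 tilt [ 4.e-04 -1.e-04 -1.e+00] f [-0.3  0.2 -2.1] m [-0.04  0.02  0.03] q [ 0.3   0.43 -0.96  1.73  0.38  1.18  1.22] op 0.129 59.0
```

```bash
python3 -m inch '{"rows":[{"hand":1,"travel":[0,0,0.03],"spin":0},{"hand":1,"travel":[0,0,0.06],"spin":0},{"hand":1,"travel":[0,0,0.09],"spin":0},{"hand":1,"travel":[0,0,0.12],"spin":0},{"hand":1,"travel":[0,0,0.15],"spin":0},{"hand":1,"travel":[0,0,0.17],"spin":0},{"hand":1,"travel":[0,0,0.17],"spin":0}]}' |head -2; python3 st.py
```

```text
time_s: 9.15
ee_pos: [0.5327, 0.2443, 0.1103]
t 9.15 pos [0.5327 0.2443 0.1103] ang -156.67 tilt [ 3.e-04 -0.e+00 -1.e+00] f [-0.2 -0.6 -2.6] m [-0.02  0.01 -0.05] q [ 0.3   0.44 -0.95  1.73  0.38  1.17  1.22] op 0.126 59.0
```

```bash
python3 -m inch '{"rows":[{"hand":1,"travel":[0,0,0.01],"spin":0},{"hand":1,"travel":[0,0,0.02],"spin":0},{"hand":1,"travel":[0,0,0.02],"spin":0}]}' |head -2; python3 st.py
```

```text
time_s: 9.45
ee_pos: [0.5328, 0.2444, 0.1096]
t 9.45 pos [0.5328 0.2444 0.1096] ang -156.67 tilt [ 1.e-04 -0.e+00 -1.e+00] f [ 0.9 -0.6 -2.8] m [ 0.01  0.07 -0.03] q [ 0.3   0.44 -0.95  1.73  0.38  1.17  1.22] op 0.131 59.0
```

```bash
python3 -m inch '{"rows":[{"hand":1,"travel":[0,0,0.01],"spin":0},{"hand":1,"travel":[0,0,0.02],"spin":0},{"hand":1,"travel":[0,0,0.03],"spin":0},{"hand":1,"travel":[0,0,0.03],"spin":0}]}' |head -2; python3 st.py
```

```text
time_s: 9.85
ee_pos: [0.5328, 0.2443, 0.1084]
t 9.85 pos [0.5328 0.2443 0.1084] ang -156.67 tilt [ 3.e-04 -0.e+00 -1.e+00] f [-0.1  0.2 -2. ] m [-0.05  0.01 -0.01] q [ 0.3   0.44 -0.95  1.73  0.39  1.17  1.22] op 0.129 59.0
```

```bash
python3 -m inch '{"rows":[{"hand":1,"travel":[0,0,0.01],"spin":0},{"hand":1,"travel":[0,0,0.02],"spin":0},{"hand":1,"travel":[0,0,0.02],"spin":0}]}' |head -2; python3 st.py
```

```text
time_s: 10.15
ee_pos: [0.5328, 0.2444, 0.1081]
t 10.15 pos [0.5328 0.2444 0.1081] ang -156.67 tilt [ 1.e-04 -4.e-04 -1.e+00] f [-1.2 -1.3  2.5] m [-0.31  0.38 -0.06] q [ 0.3   0.44 -0.95  1.74  0.39  1.17  1.21] op 0.133 59.7
```

Contact came at TCP z 0.108, so the lugs are on the track. I'll press lightly and turn clockwise.

```bash
python3 -m inch '{"rows":[{"hand":1,"travel":[0,0,0.005],"spin":0.03},{"hand":1,"travel":[0,0,0.005],"spin":0.07},{"hand":1,"travel":[0,0,0.005],"spin":0.11},{"hand":1,"travel":[0,0,0.005],"spin":0.15},{"hand":1,"travel":[0,0,0.005],"spin":0.15}]}' |head -2; python3 st.py
```

```text
time_s: 10.65
ee_pos: [0.5336, 0.2451, 0.1082]
t 10.65 pos [0.5336 0.2451 0.1082] ang -165.33 tilt [-2.2e-03  6.0e-04 -1.0e+00] f [0.4 0.5 2.4] m [ 0.12 -0.02 -0.1 ] q [ 0.28  0.43 -0.92  1.74  0.37  1.16  1.08] op 0.127 59.8
```

```bash
python3 -m inch '{"rows":[{"hand":1,"travel":[0,0,0],"spin":0.04},{"hand":1,"travel":[0,0,0],"spin":0.08},{"hand":1,"travel":[0,0,0],"spin":0.12},{"hand":1,"travel":[0,0,0],"spin":0.15},{"hand":1,"travel":[0,0,0],"spin":0.15}]}' |head -2; python3 st.py
```

```text
time_s: 11.15
ee_pos: [0.5334, 0.245, 0.1081]
t 11.15 pos [0.5334 0.245  0.1081] ang -173.86 tilt [-1.7e-03  7.0e-04 -1.0e+00] f [0.2 0.7 4.7] m [ 0.15 -0.04 -0.09] q [ 0.26  0.42 -0.89  1.74  0.35  1.16  0.94] op 0.128 60.0
```

```bash
python3 -m inch '{"rows":[{"hand":1,"travel":[0,0,0],"spin":0.03},{"hand":1,"travel":[0,0,0],"spin":0.06},{"hand":1,"travel":[0,0,0],"spin":0.09},{"hand":1,"travel":[0,0,0],"spin":0.09}]}' |head -1; python3 st.py
```

```text
time_s: 11.55
t 11.55 pos [0.5334 0.2448 0.1081] ang -179.01 tilt [-1.4e-03  6.0e-04 -1.0e+00] f [0.2 1.6 6.3] m [ 0.13  0.03 -0.02] q [ 0.24  0.41 -0.88  1.74  0.34  1.15  0.86] op 0.129 60.1
```

```bash
python3 -m inch '{"rows":[{"hand":1,"travel":[0,0,0],"spin":0.03},{"hand":1,"travel":[0,0,0],"spin":0.06},{"hand":1,"travel":[0,0,0],"spin":0.09},{"hand":1,"travel":[0,0,0],"spin":0.09}]}' |head -1; python3 st.py
```

```text
time_s: 11.95
t 11.95 pos [0.5334 0.2448 0.1081] ang 175.83 tilt [-1.3e-03  7.0e-04 -1.0e+00] f [-0.7  0.3  6.9] m [0.13 0.01 0.02] q [ 0.23  0.4  -0.86  1.74  0.33  1.15  0.77] op 0.128 60.1
```

```bash
python3 -m inch '{"rows":[{"hand":1,"travel":[0,0,0],"spin":0.03},{"hand":1,"travel":[0,0,0],"spin":0.06},{"hand":1,"travel":[0,0,0],"spin":0.09},{"hand":1,"travel":[0,0,0],"spin":0.09}]}' |head -1; python3 st.py
```

```text
time_s: 12.35
t 12.35 pos [0.5334 0.2448 0.1081] ang 170.67 tilt [-1.3e-03  8.0e-04 -1.0e+00] f [-0.7  0.8  5.2] m [0.1  0.   0.02] q [ 0.22  0.4  -0.84  1.74  0.32  1.15  0.69] op 0.128 60.1
```

```bash
python3 -m inch '{"rows":[{"hand":1,"travel":[0,0,0],"spin":0.03},{"hand":1,"travel":[0,0,0],"spin":0.06},{"hand":1,"travel":[0,0,0],"spin":0.09},{"hand":1,"travel":[0,0,0],"spin":0.09}]}' |head -1; python3 st.py
```

```text
time_s: 12.75
t 12.75 pos [0.5333 0.2448 0.108 ] ang 165.52 tilt [-1.e-03  9.e-04 -1.e+00] f [0.8 0.7 5.5] m [ 0.2  -0.1   0.03] q [ 0.21  0.39 -0.82  1.74  0.31  1.15  0.61] op 0.131 60.1
```

```bash
python3 -m inch '{"rows":[{"hand":1,"travel":[0,0,0],"spin":0.03},{"hand":1,"travel":[0,0,0],"spin":0.06},{"hand":1,"travel":[0,0,0],"spin":0.09},{"hand":1,"travel":[0,0,0],"spin":0.09}]}' |head -1; python3 st.py
```

```text
time_s: 13.15
t 13.15 pos [0.5319 0.2435 0.1062] ang 160.3 tilt [ 0.0018 -0.0021 -1.    ] f [ 0.   0.1 -1.9] m [-0.04 -0.05  0.03] q [ 0.19  0.39 -0.81  1.74  0.31  1.15  0.52] op 0.129 59.0
```

The force fell to free and z dropped, so the lugs are over the notches about 43° from the gaps. Lowering gently.

```bash
python3 -m inch '{"rows":[{"hand":1,"travel":[0,0,0.02],"spin":0.01},{"hand":1,"travel":[0,0,0.04],"spin":0.02},{"hand":1,"travel":[0,0,0.05],"spin":0.02},{"hand":1,"travel":[0,0,0.05],"spin":0.02}]}' |head -1; python3 st.py
```

```text
time_s: 13.55
t 13.55 pos [0.5327 0.2443 0.1053] ang 159.22 tilt [ 2.e-04 -3.e-04 -1.e+00] f [ 0.   0.5 -2.1] m [-0.01 -0.03 -0.05] q [ 0.19  0.39 -0.8   1.74  0.31  1.14  0.5 ] op 0.125 59.0
```

```bash
python3 -m inch '{"rows":[{"hand":1,"travel":[0,0,0.02],"spin":0},{"hand":1,"travel":[0,0,0.03],"spin":0},{"hand":1,"travel":[0,0,0.03],"spin":0}]}' |head -1; python3 st.py
```

```text
time_s: 13.85
t 13.85 pos [0.5328 0.2443 0.1042] ang 159.21 tilt [ 1.e-04 -2.e-04 -1.e+00] f [ 0.5 -0.1 -1.9] m [ 0.02 -0.   -0.04] q [ 0.19  0.39 -0.8   1.74  0.31  1.14  0.5 ] op 0.128 59.0
```

```bash
python3 -m inch '{"rows":[{"hand":1,"travel":[0,0,0.02],"spin":0},{"hand":1,"travel":[0,0,0.04],"spin":0},{"hand":1,"travel":[0,0,0.04],"spin":0}]}' |head -1; python3 st.py
```

```text
time_s: 14.15
t 14.15 pos [0.5327 0.2443 0.1025] ang 159.21 tilt [ 2.e-04 -2.e-04 -1.e+00] f [-0.   0.9 -2.8] m [ 0.03 -0.   -0.01] q [ 0.19  0.39 -0.8   1.74  0.31  1.14  0.5 ] op 0.128 59.0
```

```bash
python3 -m inch '{"rows":[{"hand":1,"travel":[0,0,0.01],"spin":0},{"hand":1,"travel":[0,0,0.02],"spin":0},{"hand":1,"travel":[0,0,0.02],"spin":0}]}' |head -1; python3 st.py
```

```text
time_s: 14.45
t 14.45 pos [0.5328 0.2444 0.1022] ang 159.22 tilt [-2.e-04 -1.e-04 -1.e+00] f [-2.3  0.4  0.1] m [-0.1   0.2  -0.06] q [ 0.19  0.39 -0.8   1.74  0.31  1.14  0.5 ] op 0.128 59.4
```

Fully down: the floor is 5.9 mm below the track. I'll release and withdraw.

```bash
python3 -m inch '{"rows":[{"hand":0.8,"travel":[0,0,0],"spin":0},{"hand":0.6,"travel":[0,0,0],"spin":0},{"hand":0.4,"travel":[0,0,0],"spin":0},{"hand":0.4,"travel":[0,0,0],"spin":0},{"hand":0.4,"travel":[0,0,-0.2],"spin":0},{"hand":0.3,"travel":[0,0,-0.7],"spin":0},{"hand":0.2,"travel":[0,0,-1.4],"spin":0},{"hand":0,"travel":[0,0,-2.2],"spin":0},{"hand":0,"travel":[0,0,-3.0],"spin":0},{"hand":0,"travel":[0,0,-3.0],"spin":0},{"hand":0,"travel":[0,0,-3.0],"spin":0}]}'
python3 st.py
python3 - <<'E'
from h import *
from bench import ctrl
s=ctrl.capture("scene"); w=ctrl.capture("wrist")
cv2.imwrite("pics/end.png",np.hstack([cv2.resize(c["frame"][:,:,::-1],(400,300),interpolation=cv2.INTER_AREA) if k else cv2.resize(c["frame"][120:240,150:310,::-1],(400,300),interpolation=3) for k,c in ((0,s),(1,w))]))
E
```

```text
time_s: 15.55
ee_pos: [0.5332, 0.2446, 0.223]
ee_rot: [0.18, 0.984, 0.0, 0.001]
ft_force: [0.8, -0.0, -0.9]
opening: 0.998
grip_force: 0.0
t 15.55 pos [0.5332 0.2446 0.223 ] ang 159.21 tilt [-0.0018  0.001  -1.    ] f [ 0.8 -0.  -0.9] m [ 0.03  0.   -0.  ] q [ 0.23  0.29 -0.84  1.6   0.22  1.35  0.57] op 0.998 0.0
```

View pics/end.png

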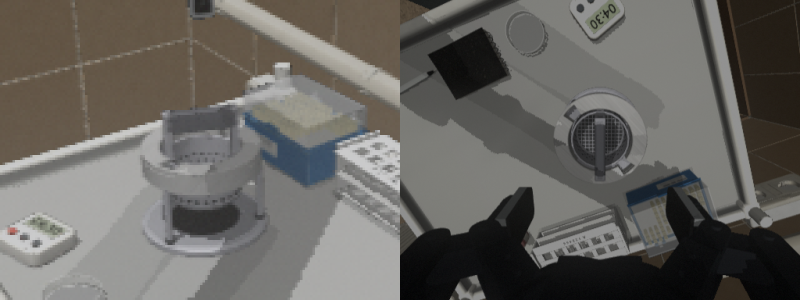

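The sieve hangs level and centred in the collar at (600,140). It's turned away from the gaps, the hand is clear and the other items are where they were.

```bash
python3 -c "
from bench import ctrl
print(ctrl.hand_in())"
```

```text
the job is handed in; nothing more can be done
None
```

The sieve is hanging fully down in the stand with both lugs in the notches, about 44° clockwise of the gaps. Force readings between moves never passed about 10 N, the other things were left where they were, and the job was handed in at about 16 s.

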